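# Show the top soap board on the sloping stand

## Robot

A 6-joint arm with a two-finger parallel gripper is mounted at the origin on the work surface. World frame = base frame: x ahead of the robot, y to its left, z up, the work surface at z = 0. Lengths are in m, angles in rad, forces in N, time in s.
With the tool pointing down it reaches from about 0.425 to 0.95 m from the base axis. Payload 3.5 kg.
Tool frame: the origin (TCP) lies on the centre line of the jaws, within the pads' length; the fingertips stand 14 mm ahead of it and the grasp point (between the pads) lies 5 mm behind it (ctrl.finger_overhang is the distance from the TCP to the fingertips, in m); z points along the fingers, y is the line along which they close (so a half turn about z gives the same grasp; the last joint's range is limited). The gripper opens to 85 mm and grips with 20 to 120 N. Pads are 22 mm wide; open, the fingers measure 114 mm over their backs; the gripper's body (76 mm by 85 mm) begins 54 mm behind the grasp point. The pads swing forward as they close: fully open they stand 13 mm farther back than shut.
Start: joints at [-1.379, 0.286, 1.577, -0, 1.279, -0.15], TCP at [0.226, -0.636, 0.245] pointing down, gripper open.
Joint ranges: [-2.77, 2.77], [-0.9, 2.22], [0.21, 2.48], [-1.53, 4.67], [0.24, 2.81], [-2.84, 2.84]. Speed limits (rad/s): [2.79, 2.79, 3.14, 3.14, 3.14, 3.14].

## Interface

Orientations are given as a unit quaternion [x, y, z, w].
In Python, from plant import ctrl gives the robot as it stands.
- The arm moves only by the tool send_rows, never from a script. Its argument "moves" is text: rows parted by semicolons, each of 7 numbers parted by spaces: the turn, a rotation vector about the tool's x, y, z in units of 360 degrees (1.0 is 360 degrees), then the shift along the tool's x, y, z in units of 20 cm (1.0 is 20 cm), then the gripper's target within -1 to 1 (fully open at 1, half-way at 0, shut at -1). A call has 1 to 12 rows; each row is the pose to reach, as a shift and turn from the pose commanded when the call began, along the tool's axes at that moment, turning the shorter way round; what a row does not reach only later rows make up. A row lasts 1/8 s, in which the tool goes at most 62.5 mm and 10.7 degrees, less where a joint would pass 70% of its speed; a pose out of reach is approached as far as the arm can. A call with a number of a shift or a turn outside -1 to 1 is refused whole. A call with a gripper value outside its range is refused whole. The fingers move at their own pace and stop on an object; "newtons" is the grip in N (left out, the last holds). Time passes only in rows, so rows that repeat a pose let the fingers close. It gives the time, the measured TCP pose, the force, the opening and the grip force at its end, in the units of the state.
- ctrl.get_state(): the state, without advancing time (a new reading comes with each control period).
- ctrl.read_camera(name): name is "scene" or "side" or "wrist"; returns a dict with "image" (384x512x3 uint8, red, green, blue), "fovy" (degrees; the focal length in pixels is half the picture's height over the tangent of half this angle, whatever the lens; pixels are square), "cx", "cy" (the principal point, pixels), "distortion" ([k1, k2, p1, p2, k3] as OpenCV has them; the pictures are not rectified), "extrinsics" (4x4, takes a point from camera to world coordinates). Camera axes: x right, y up, looking along -z (the intrinsics and any distortion apply to the point x, -y, -z); pixel columns grow to the right and rows downward; lengths in m; the calibration is good to about 2 mm. A picture is of the moment at which its call begins. There is no depth.
- ctrl.sign_off(): hands the job in; it is judged then, once.
The state is a dict: "time": time; "qpos": joint angles; "dq": joint speeds; "joint_efforts": joint torques, N m; "eef_pos": TCP position; "tcp_rot": TCP orientation; "contact_force": force on the tool from outside, world axes, zero at the start; "wrist_torque": the same for the moment, N m; "opening": opening from 0.0 (shut) to 1.0 (fully open); "finger_force": force on a finger pad.
Only numpy, scipy, OpenCV 4.12 (cv2) and the standard library are available. Lean on these libraries where they do the work, as an engineer would, in place of code of your own. Each camera call takes 0.05 s, during which the arm holds its last target. There are 200 camera calls.

## Task

Slide the top wooden paddle board off the stack, flat and without lifting it, until its blade lies centred on the stone plinth straight ahead with its tail clear of the stack, and let go of it there, leaving the other two boards as they are. Then take it again by the sides of its blade and lay it on the sloping plywood stand, right way up, its blade resting on the two lips and its tail pointing down through the gap between them, and let go. Do not disturb the things standing around.

Things in the scene. Friction and masses are not known exactly. Their poses are not given: they have to be found in the camera images.
- board_mid (a point): Centre of the blade (half-way up) of the TOP board of a stack of three equal brown wooden paddle boards. Blade 100 long x 60 wide, narrow tail 45 long x 28 wide at the middle of one short end, 14 thick throughout, loose, about 0.12 kg. x along it away from the tail (blade from x = -50 to +50, tail to -95 mm), y across, z up. It balances 12 mm from here towards the tail
- board_tail (a point): Middle of the top board's tail (28 mm wide, 14 mm thick), half-way up, at x = -72.5 mm from the blade's centre. Same axes. In the stack the three tails lie one above the other and point roughly towards the robot
- board: The same top board as a whole; origin at the centre of the blade's underside, axes as board_mid
- second_board_mid (a point): Centre of the blade, half-way up, of the second board: same shape and size as the top one, loose, directly beneath it and touching it
- second_board: The second board as a whole; origin at the centre of its blade's underside, x away from its tail
- low_board_mid (a point): Centre of the blade, half-way up, of the lowest board: same shape and size, loose, lying on the white deck
- deck: Fixed flat white slab 120 (x) x 90 (y) x 20 mm high under the stack. Origin at the centre of its underside, on the table; x away from the tails, towards the plinth. The stacked blades are centred over it within a few mm; the tails hang past its -x edge. The top board's underside is 48 mm above the table
- plinth: Fixed stone block 110 (x) x 40 (y) x 46 mm high, straight ahead of the stack, 38 to 47 mm of free space from the deck. Origin at the centre of its underside; x along it, away from the stack. Its top is 2 mm lower than the top board's underside. A blade centred on it overhangs 10 mm on each long side, and its tail is then clear of the stack
- stand: Fixed plywood stand 92 mm high, base 120 x 62 mm. Its flat rest, 40 wide x 100 long, slopes at 25 deg (0.436 rad), rising towards +x. At its low end two lips, 14 mm high and 10 wide, square to the rest, leave a gap of 42 mm for the tail and stop the blade's tail-side end. Origin: centre of underside; y across. Rest and lips meet at x = -42.4, z = 45 mm
- seat (a point): On the stand: where the centre of the blade (half-way up) is when the board lies on the slope against the lips: 72.5 mm above the table, right above the stand's origin. Axes of the stand, not tilted
- tub: Bystander: closed round white jar, 70 mm across, 32 mm high, loose. Origin at the centre of its underside
- amber_bottle: Bystander: brown glass bottle with a white cap, 44 mm across, 120 mm high, loose, 150 to 185 mm beyond the stand's origin. Origin at the centre of its underside
- carton: Bystander: cardboard box 80 (x) x 70 (y) x 50 mm high, loose. Origin at the centre of its underside
- soap_bar: Bystander: pale bar of soap 80 (x) x 55 (y) x 30 mm high, loose. Origin at the centre of its underside
There are look-alikes about, which are no part of the job. Leave any red look-alike of the board alone.

How it is judged:
On the way:
1. the top board has been slid onto the plinth: it lies flat there, its blade centred within 20 mm along and 14 mm across, off the stack, and let go (x of board_mid in the frame of plinth between -0.02 and 0.02 m and y of board_mid in the frame of plinth between -0.014 and 0.014 m and z of board_mid in the frame of plinth between 0.049 and 0.057 m and angle between board_mid's own z axis and vertical below 0.06 rad and contact force between the fingers and board below 0.1 N and contact force between board and second_board below 0.05 N and linear speed of board below 0.02 m/s), for 0.2 s.
At the end, for the whole second after the job is handed in: Board released, at rest on the slope, right way up, tail down in the gap: blade centre within 12 mm of the seat along and across, 8 mm in height, 0.08 rad of the slope, 0.12 rad in line. Other boards within 8 mm, bystanders within 20 mm of their starts (x of board_mid in the frame of seat between -0.012 and 0.012 m and y of board_mid in the frame of seat between -0.012 and 0.012 m and z of board_mid in the frame of seat between -0.008 and 0.008 m and angle between board_mid's own z axis and vertical between 0.356 and 0.516 rad and angle between the y axis of board_mid and the y axis of stand, either way round below 0.12 rad and x of board_tail in the frame of seat below -0.045 m and linear speed of board below 0.02 m/s and contact force between the fingers and board below 0.1 N and distance of each of second_board_mid, low_board_mid from where it was at the start of the episode below 0.008 m and distance of each of tub, amber_bottle, carton, soap_bar from where it was at the start of the episode below 0.02 m); the robot touches nothing.
It fails at once if the top board is lifted more than 10 mm while it is over the stack (its blade's centre less than 100 mm from the deck's) (x of board_mid in the frame of deck between -0.1 and 0.1 m and y of board_mid in the frame of deck between -0.07 and 0.07 m and z of board_mid in the frame of deck above 0.065 m).
It fails at once if one of the two boards left in the stack is shifted by more than 8 mm (not (distance of each of second_board_mid, low_board_mid from where it was at the start of the episode below 0.008 m)).
It fails at once if a bystander is moved by more than 20 mm (not (distance of each of tub, amber_bottle, carton, soap_bar from where it was at the start of the episode below 0.02 m)).
It also fails if it takes over 51 s, if anything falls off the work surface, if the arm or the gripper's body presses on something with over 40 N, if the wrist force passes 120 N, or if a joint passes its speed limit or range.

## Working session

There is one attempt and no reset: what is moved stays moved. The work goes in short steps, Python scripts to look and compute and a tool call to move; the robot and the scene stay as the last step left them, time stands still between calls to the robot, and variables do not carry over. Pictures are saved under pics/ and viewed, at most 12 in all, crops included, and the job is handed in when it is done.

Besides the shell and the picture viewer there is one more tool, called after ">>>" in YAML: its name, and indented under it one key for each argument. send_rows: Moves the arm, as the interface text tells. Its arguments: {"type":"object","properties":{"moves":{"type":"string"},"newtons":{"type":"number"}},"required":["moves"]}

```bash
mkdir -p pics; ls; python3 - <<'E'
from plant import ctrl
import cv2,numpy as np
for n in ("scene","side","wrist"):
    c=ctrl.read_camera(n); cv2.imwrite(f"pics/{n}0.png",c["image"][:,:,::-1])
    print(n,c["fovy"],c["cx"],c["cy"],c["distortion"],np.round(c["extrinsics"],3).tolist())
    np.savez(f"{n}0.npz",**c)
a=[cv2.imread(f"pics/{n}0.png") for n in("scene","side")]
print(ctrl.get_state(),ctrl.finger_overhang)
E
```

```text
pics
scene 56.282393515643406 256.5818561286995 185.1800627108838 [-0.05494332  0.          0.          0.          0.        ] [[0.5, -0.537, 0.68, 1.123], [0.866, 0.324, -0.381, -0.315], [-0.016, 0.779, 0.627, 0.626], [0.0, 0.0, 0.0, 1.0]]
side 55.020102873939656 253.81217570624813 195.41565214443918 [-0.02417387  0.          0.          0.          0.        ] [[0.662, 0.361, -0.657, -0.031], [-0.749, 0.296, -0.592, -0.534], [-0.019, 0.884, 0.467, 0.508], [0.0, 0.0, 0.0, 1.0]]
wrist 64.87487577155338 255.08161274351264 191.05510995873297 [0.01694704 0.         0.         0.         0.        ] [[0.335, 0.895, 0.296, 0.303], [-0.942, 0.319, 0.102, -0.608], [-0.003, -0.314, 0.95, 0.373], [0.0, 0.0, 0.0, 1.0]]
{'time': 0.15, 'qpos': array([-1.37900253e+00,  2.87011981e-01,  1.57783069e+00, -2.54787541e-05,
        1.27860768e+00, -1.49952517e-01]), 'dq': array([-1.83540771e-04, -1.90408942e-03, -4.87769469e-03,  6.43256394e-04,
        2.41324631e-05,  3.97407856e-04]), 'joint_efforts': array([ 4.74995632e-04, -4.06604362e+01, -2.93139911e+01, -2.03677532e-04,
        3.97151205e-03, -7.78224802e-06]), 'eef_pos': array([ 0.22617413, -0.63546666,  0.24423713]), 'tcp_rot': array([ 9.85435618e-01,  1.70046407e-01, -3.16240707e-05, -9.28392014e-04]), 'contact_force': array([-0.56444149,  0.3174705 , -0.61587576]), 'wrist_torque': array([ 0.00903582, -0.0034168 ,  0.00429183]), 'finger_force': 0.0, 'opening': 1.0038457518076187} 0.014
```

View pics/scene0.png

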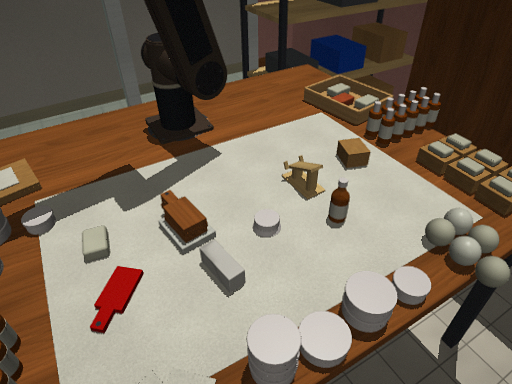

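View pics/side0.png

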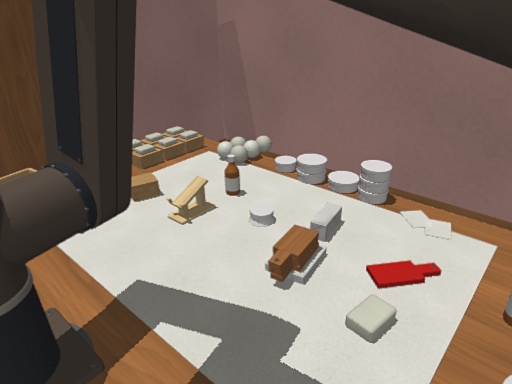

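The scene view shows the stack at about (185,218), the plinth at (222,267), the stand at (302,175) and the tub at (266,222). In the side view these are at (295,252), (326,221), (190,200) and (261,214). I'll enlarge both for corner picking.

```bash
cat > h.py <<'E'
import numpy as np,cv2
def K(c):
    f=c["image"].shape[0]/2/np.tan(np.radians(float(c["fovy"]))/2)
    return np.array([[f,0,float(c["cx"])],[0,f,float(c["cy"])],[0,0,1]])
def rays(c,uv):
    p=cv2.undistortPoints(np.array(uv,float).reshape(-1,1,2),K(c),np.array(c["distortion"],float))[:,0]
    d=np.c_[p[:,0],-p[:,1],-np.ones(len(p))]; E=np.array(c["extrinsics"])
    return E[:3,3],d@E[:3,:3].T
def onz(c,uv,z):
    o,d=rays(c,uv); return o+d*((z-o[2])/d[:,2])[:,None]
def tri(c1,uv1,c2,uv2):
    o1,d1=rays(c1,uv1);o2,d2=rays(c2,uv2);out=[]
    for a,b in zip(d1,d2):
        s=np.linalg.lstsq(np.c_[a,-b],o2-o1,rcond=None)[0]
        p,q=o1+s[0]*a,o2+s[1]*b; out.append(np.r_[(p+q)/2,np.linalg.norm(p-q)])
    return np.array(out)
E
python3 - <<'E'
import cv2,numpy as np
a=cv2.imread("pics/scene0.png");b=cv2.imread("pics/side0.png")
def cr(i,x,y,w,h,s):return cv2.resize(i[y:y+h,x:x+w],None,fx=s,fy=s,interpolation=cv2.INTER_CUBIC)
# scene stack (150,185,100,110), side stack(260,195,90,90), stands
L=np.vstack([cr(a,150,185,100,75,4),cr(a,190,230,100,75,4)])
R=np.vstack([cr(b,255,200,100,90,4)[:300],cr(b,150,165,100,75,4)])
R=np.vstack([cr(b,255,205,100,75,4),cr(a,270,145,100,75,4)])
cv2.imwrite("pics/m1.png",np.hstack([L,R]))
E
```

```text
(no output)
```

View pics/m1.png

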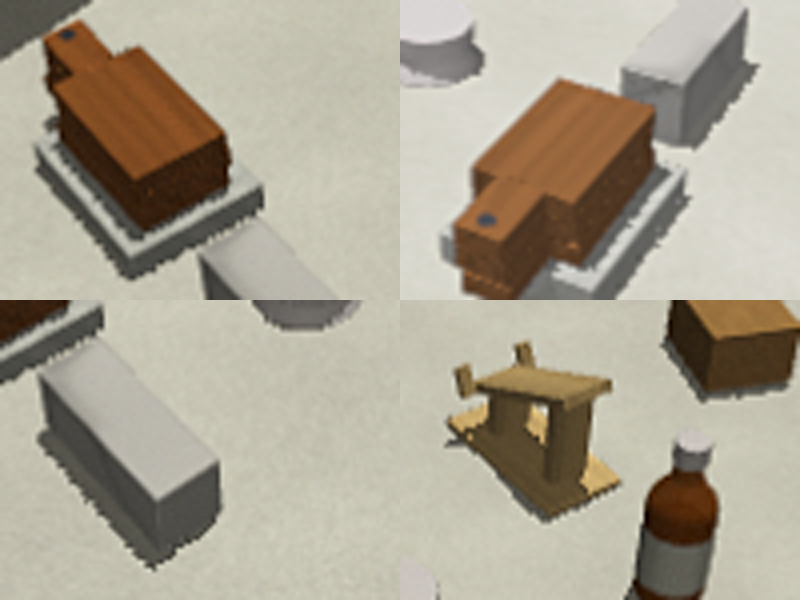

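The crops show the top blade corners, the plinth top corners and the stand base corners clearly, so I can compute poses from them.

```bash
python3 - <<'E'
import numpy as np
from h import *
S=dict(np.load("scene0.npz"));D=dict(np.load("side0.npz"))
p=lambda l,ox,oy:[(ox+x/4,oy+y/4) for x,y in l]
np.set_printoptions(precision=4,suppress=True)
def rect(q,n):
    c=q.mean(0); v=(q[2]+q[3]-q[0]-q[1])/2; w=(q[1]+q[2]-q[0]-q[3])/2
    print(n,c,"len",np.linalg.norm(v),"wid",np.linalg.norm(w),"yaw",np.arctan2(v[1],v[0]), np.arctan2(w[1],w[0]))
rect(onz(S,p([(55,85),(140,47),(228,132),(135,180)],150,185),.062)[:,:2],"board scene")
rect(onz(D,p([(72,168),(160,80)],255,205)+p([(255,103),(153,200)],255,205),.062)[:,:2],"board side?")
rect(onz(S,p([(38,72),(100,38),(218,162),(155,200)],190,230),.046)[:,:2],"plinth")
rect(onz(S,p([(38,148),(38,148),(262,190),(130,260)],150,185),.02)[:,:2],"deck rough")
print("stand base z0", onz(S,p([(48,130),(145,220),(220,190)],270,145),0))
print("tub",onz(S,[(266,218)],.032),onz(D,[(261,211)],.032),"bottle cap",onz(S,[(342.5,183)],.12),onz(D,[(232,159)],.12))
print("carton",onz(S,[(352,147)],.05),"soap",onz(S,[(95,240)],.03))
E
```

```text
board scene [ 0.5116 -0.1643] len 0.09765750824214998 wid 0.05810133346744856 yaw 0.14779704057194942 1.7001258911343735
board side? [ 0.5049 -0.166 ] len 0.051385428526979395 wid 0.10196203519202396 yaw -1.3865873066124563 0.11426665232957693
plinth [ 0.6659 -0.1459] len 0.1069856586425147 wid 0.038435530610397 yaw 0.15200231459928135 1.6994707325198555
deck rough [ 0.5204 -0.1887] len 0.12178137245203838 wid 0.043245677893191316 yaw 0.5075652894786237 1.6993898197679997
stand base z0 [[0.4509 0.1449 0.    ]
 [0.5656 0.1464 0.    ]
 [0.5668 0.2081 0.    ]]
tub [[0.5975 0.003  0.032 ]] [[ 0.5862 -0.0007  0.032 ]] bottle cap [[0.6675 0.1625 0.12  ]] [[0.6389 0.1492 0.12  ]]
carton [[0.4878 0.365  0.05  ]] soap [[ 0.4587 -0.3666  0.03  ]]
```

>>> send_rows:
  moves: "0 0 0 0.888 -0.905 0.1 1;0 0 0 0.888 -0.905 0.1 1;0 0 0 0.888 -0.905 0.1 1;0 0 0 0.888 -0.905 0.1 1;0 0 0 0.888 -0.905 0.1 1"
  newtons: 30

```text
time: 0.78
eef_pos: [0.3339, -0.402, 0.2242]
tcp_rot: [0.985, 0.172, -0.0, -0.001]
contact_force: [0.3, -0.4, 0.1]
opening: 0.999
finger_force: 0.0
```

>>> send_rows:
  moves: "0 0 0.031 0.888 -0.905 0.1 0;0 0 0.031 0.888 -0.905 0.1 0;0 0 0.031 0.888 -0.905 0.1 0;0 0 0.031 0.888 -0.905 0.1 0;0 0 0.031 0.888 -0.905 0.1 0;0 0 0.031 0.888 -0.905 0.1 0;0 0 0.031 0.888 -0.905 0.1 0"

```text
time: 1.65
eef_pos: [0.4394, -0.1774, 0.2055]
tcp_rot: [0.997, 0.072, 0.0, 0.0]
contact_force: [-0.1, -0.6, -0.0]
opening: 0.499
finger_force: 0.0
```

```bash
python3 - <<'E'
from plant import ctrl
import cv2,numpy as np
c=ctrl.read_camera("wrist"); np.savez("w1.npz",**c)
cv2.imwrite("pics/w1.png",cv2.resize(c["image"][:,:,::-1],None,fx=1.5,fy=1.5))
s=ctrl.get_state(); print(s["time"],s["eef_pos"],s["tcp_rot"],s["opening"],s["contact_force"],s["qpos"])
E
```

```text
1.7 [ 0.43932947 -0.17742606  0.20552472] [9.97387612e-01 7.22348092e-02 6.25337407e-05 2.82128023e-04] 0.49114317562777743 [-0.21054691 -0.56929118 -1.01511852] [-5.98241881e-01 -1.31156826e-01  2.09571254e+00 -3.94637161e-04
  1.17658835e+00  8.28110378e-01]
```

View pics/w1.png

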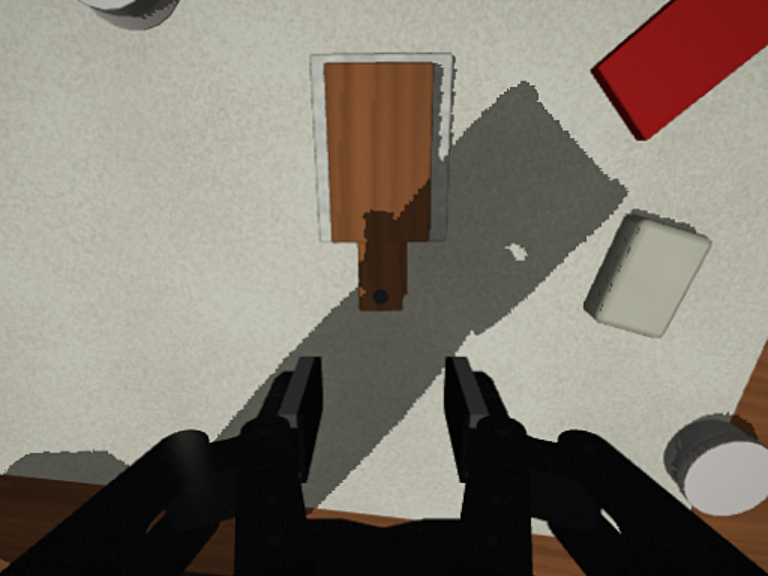

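The wrist view shows the top board, with far corners at (325,64)/(432,63), shoulders at (331,241)/(430,240) and tail end at (358,309)–(402,309), in 1.5x pixels.

```bash
python3 - <<'E'
import numpy as np
from h import *
np.set_printoptions(precision=4,suppress=True)
W=dict(np.load("w1.npz"))
q=onz(W,np.array([(325,64),(432,63),(430,240.5),(331,240.5),(360,309.5),(402,309.5)])/1.5,.062)[:,:2]
far=q[:2].mean(0);sh=q[2:4].mean(0);te=q[4:].mean(0)
v=far-te;print(q,"centre",(far+sh)/2,"yaw",np.arctan2(v[1],v[0]),np.linalg.norm(far-sh),np.linalg.norm(sh-te),"widths",np.linalg.norm(q[0]-q[1]),np.linalg.norm(q[4]-q[5]))
u=v/np.linalg.norm(v);print("tail",te+u*.0225,far-u*.1225, far-u*.05)
E
```

```text
[[ 0.5518 -0.1288]
 [ 0.5606 -0.1861]
 [ 0.4641 -0.2024]
 [ 0.4553 -0.1424]
 [ 0.413  -0.1658]
 [ 0.4169 -0.1925]] centre [ 0.5079 -0.1649] yaw 0.1527455261402522 0.09765940685759508 0.04521890986252644 widths 0.057996785837579994 0.027016458652886252
tail [ 0.4372 -0.1757] [ 0.4351 -0.1761] [ 0.5068 -0.165 ]
```

>>> send_rows:
  moves: "0 0 -0.001 -0.009 -0.009 0.3 0;0 0 -0.001 -0.009 -0.009 0.55 0;0 0 -0.001 -0.009 -0.009 0.69 0;0 0 -0.001 -0.009 -0.009 0.71 0;0 0 -0.001 -0.009 -0.009 0.71 0;0 0 -0.001 -0.009 -0.009 0.71 -1;0 0 -0.001 -0.009 -0.009 0.71 -1;0 0 -0.001 -0.009 -0.009 0.71 -1;0 0 -0.001 -0.009 -0.009 0.71 -1;0 0 -0.001 -0.009 -0.009 0.71 -1"
  newtons: 30

```text
time: 2.95
eef_pos: [0.4388, -0.1755, 0.0653]
tcp_rot: [0.997, 0.077, 0.001, 0.001]
contact_force: [-2.2, -1.4, 6.3]
opening: 0.32
finger_force: 31.6
```

```bash
python3 - <<'E'
from plant import ctrl
import cv2,numpy as np
c=ctrl.read_camera("wrist"); 
d=ctrl.read_camera("side")["image"][180:280,230:370,::-1]
cv2.imwrite("pics/w2.png",np.vstack([c["image"][:,:,::-1][:200],cv2.resize(d,(512,366),interpolation=cv2.INTER_CUBIC)]))
s=ctrl.get_state(); print(s["time"],s["eef_pos"],s["opening"],s["contact_force"],s["finger_force"])
E
```

```text
3.05 [ 0.43880288 -0.17545941  0.06529056] 0.32050990573476934 [-2.05827619 -1.05343419  6.77900932] 31.586782336235046
```

View pics/w2.png

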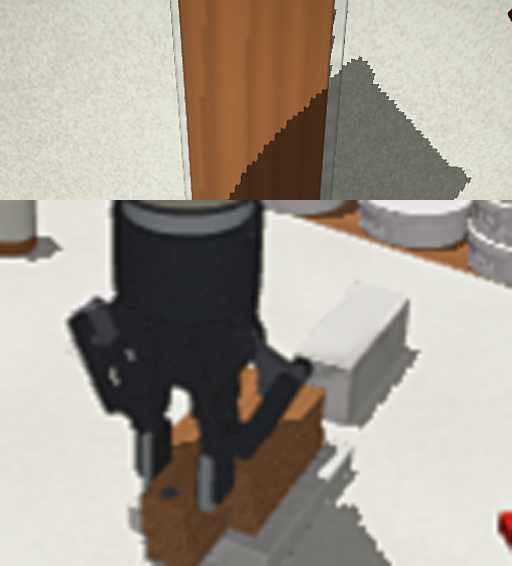

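The tail is gripped at 27 mm, but the tool presses down with about 7 N. I'll ease it up a little before sliding.

>>> send_rows:
  moves: "0 0 0 0 0 -0.006 -1;0 0 0 0 0 -0.006 -1;0 0 0 0 0 -0.006 -1"

```text
time: 3.42
eef_pos: [0.4382, -0.1746, 0.0653]
tcp_rot: [0.997, 0.077, 0.001, 0.0]
contact_force: [-1.0, -0.1, 5.7]
opening: 0.313
finger_force: 31.5
```

>>> send_rows:
  moves: "0 0 0 0 0 -0.008 -1;0 0 0 0 0 -0.008 -1;0 0 0 0 0 -0.008 -1"

```text
time: 3.8
eef_pos: [0.4371, -0.1739, 0.0656]
tcp_rot: [0.997, 0.077, -0.001, -0.0]
contact_force: [0.4, 0.1, 0.1]
opening: 0.315
finger_force: 30.8
```

>>> send_rows:
  moves: "0 0 0 0.03 0 0 -1;0 0 0 0.06 0 0 -1;0 0 0 0.1 0 0 -1"

```text
time: 4.18
eef_pos: [0.4577, -0.1711, 0.0659]
tcp_rot: [0.997, 0.077, -0.0, -0.0]
contact_force: [0.1, -0.3, -1.1]
opening: 0.316
finger_force: 30.8
```

>>> send_rows:
  moves: "0 0 0 0.05 0 0 -1;0 0 0 0.1 0 0 -1;0 0 0 0.15 0 0 -1;0 0 0 0.2 0 0 -1;0 0 0 0.25 0 0 -1;0 0 0 0.3 0 0 -1;0 0 0 0.3 0 0 -1"

```text
time: 5.05
eef_pos: [0.5174, -0.1621, 0.0663]
tcp_rot: [0.997, 0.077, 0.0, 0.0]
contact_force: [-0.3, -1.0, -0.9]
opening: 0.317
finger_force: 30.7
```

```bash
python3 - <<'E'
from plant import ctrl
import cv2,numpy as np
c=ctrl.read_camera("wrist"); np.savez("w3.npz",**c)
d=ctrl.read_camera("scene"); np.savez("s3.npz",**d)
cr=cv2.resize(d["image"][180:300,140:260,::-1],None,fx=3,fy=3,interpolation=cv2.INTER_CUBIC)
o=np.zeros((384,512+360,3),np.uint8);o[:,:512]=c["image"][:,:,::-1];o[:360,512:]=cr
cv2.imwrite("pics/w3.png",o[:,72:])
s=ctrl.get_state(); print(s["time"],s["eef_pos"],s["opening"],s["contact_force"],s["tcp_rot"])
E
```

```text
5.15 [ 0.51647485 -0.16196875  0.06597284] 0.3200195426482297 [-0.03834453  0.57043213 -0.63488531] [ 9.97056664e-01  7.66676754e-02 -2.50165241e-04 -1.17267889e-04]
```

View pics/w3.png

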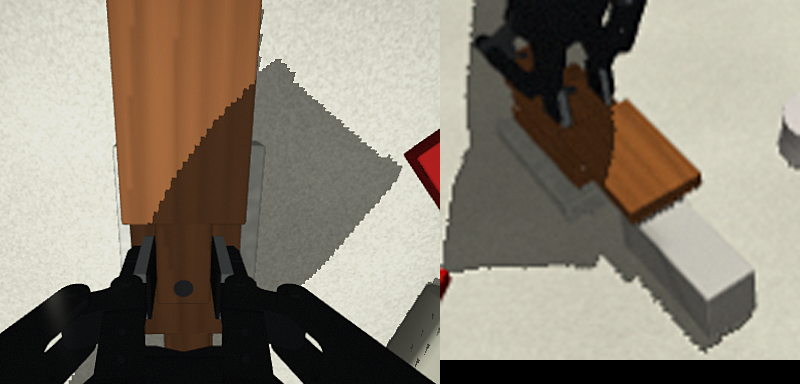

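```bash
python3 - <<'E'
import numpy as np
from h import *
np.set_printoptions(precision=4,suppress=True)
S=dict(np.load("s3.npz"))
p=lambda l:np.array(l)/3+[140,180]
b=onz(S,p([(260,178),(190,218)]),.062)[:,:2]
e=onz(S,p([(315,270),(267,300)]),.046)[:,:2]
m=b.mean(0); f=e.mean(0); yaw=.152; u=np.array([np.cos(yaw),np.sin(yaw)]);n=np.array([-u[1],u[0]])
print(b,e,np.linalg.norm(b[0]-b[1]),np.linalg.norm(e[0]-e[1]))
print("remaining along (front should be 5 mm short of the far end)",(f-m)@u-.005,"lateral left",(f-m)@n)
for v in (b[0]-b[1],e[0]-e[1]): print(np.arctan2(v[1],v[0])-np.pi/2)
E
```

```text
[[ 0.6367 -0.118 ]
 [ 0.6453 -0.1755]] [[ 0.7159 -0.1176]
 [ 0.7213 -0.1561]] 0.05807378613979753 0.038816684587134435
remaining along (front should be 5 mm short of the far end) 0.07319162161804978 lateral left -0.001959083209299514
0.14867135753432836
0.1386037903093571
```

>>> send_rows:
  moves: "0 0 0 0.06 0.002 0 -1;0 0 0 0.12 0.004 0 -1;0 0 0 0.18 0.006 0 -1;0 0 0 0.24 0.008 0 -1;0 0 0 0.3 0.01 0 -1;0 0 0 0.35 0.01 0 -1;0 0 0 0.37 0.01 0 -1;0 0 0 0.37 0.01 0.006 -1;0 0 0 0.37 0.01 0.01 -1;0 0 0 0.37 0.01 0.01 -1"

```text
time: 6.4
eef_pos: [0.5897, -0.1527, 0.0641]
tcp_rot: [0.997, 0.077, -0.0, -0.0]
contact_force: [-0.0, -1.4, -1.2]
opening: 0.319
finger_force: 30.8
```

>>> send_rows:
  moves: "0 0 0 0 0 0.004 -1;0 0 0 0 0 0.004 -1;0 0 0 0 0 0.004 0;0 0 0 0 0 0.004 0;0 0 0 0 0 0.004 0.1;0 0 0 0 0 0.004 0.1"

```text
time: 7.15
eef_pos: [0.5901, -0.1528, 0.0634]
tcp_rot: [0.997, 0.077, 0.0, 0.0]
contact_force: [-0.2, -0.9, -1.1]
opening: 0.546
finger_force: 0.0
```

>>> send_rows:
  moves: "0 0 0 0 0 -0.2 0.1;0 0 0 0 0 -0.5 0.1;0 0 0 0 0 -0.6 1;0 0 0 0.2 0 -0.6 1;0 0 0 0.2 0 -0.6 1"

```text
time: 7.78
eef_pos: [0.6307, -0.1463, 0.183]
tcp_rot: [0.997, 0.077, 0.0, -0.0]
contact_force: [-0.2, -0.4, -0.6]
opening: 1.0
finger_force: 0.0
```

```bash
python3 - <<'E'
from plant import ctrl
import cv2,numpy as np
c=ctrl.read_camera("wrist"); np.savez("w4.npz",**c)
cv2.imwrite("pics/w4.png",cv2.resize(c["image"][:,:,::-1],None,fx=1.5,fy=1.5))
d=ctrl.read_camera("scene"); np.savez("s4.npz",**d)
d=ctrl.read_camera("side"); np.savez("d4.npz",**d)
s=ctrl.get_state(); print(s["time"],s["eef_pos"],s["opening"],s["contact_force"],s["tcp_rot"])
E
```

```text
7.925 [ 0.62856717 -0.14640478  0.18200397] 1.0010622645736 [-0.80566224  0.21800007  0.15596333] [ 9.97056706e-01  7.66554549e-02 -1.26060015e-03 -5.26192953e-04]
```

View pics/w4.png

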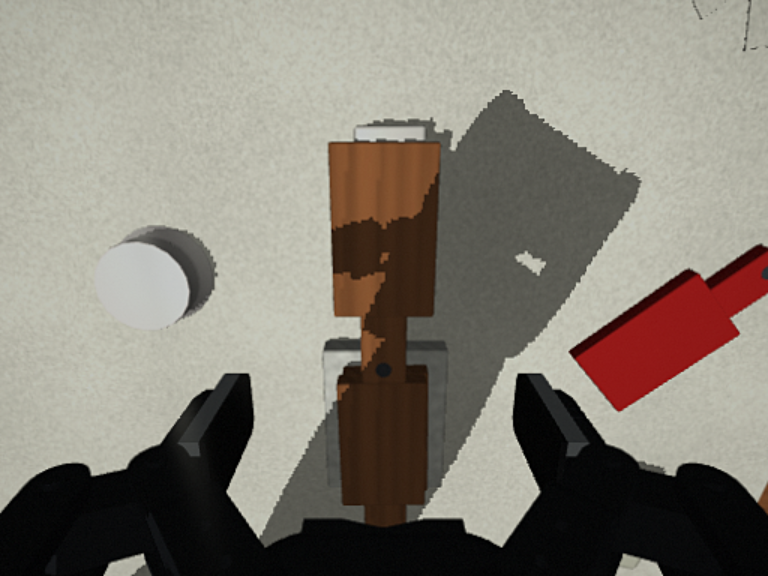

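The board lies on the plinth: far corners (329,142)/(440,142), shoulders (334,316)/(434,316), plinth far edge (355,127)–(425,125), second board's blade front near y=368.

```bash
python3 - <<'E'
import numpy as np
from h import *
np.set_printoptions(precision=4,suppress=True)
W=dict(np.load("w4.npz"))
g=lambda l,z:onz(W,np.array(l)/1.5,z)[:,:2]
q=g([(329,142),(440,142),(434,316),(334,316)],.060)
e=g([(355,127),(425,125)],.046); s=g([(347,366),(427,367)],.048); t=g([(361,379),(406,379)],.060)
far=q[:2].mean(0);sh=q[2:].mean(0);v=far-sh;yaw=np.arctan2(v[1],v[0])
u=v/np.linalg.norm(v);n=np.array([-u[1],u[0]]);f=e.mean(0)
print("centre",(far+sh)/2,"yaw",yaw,np.linalg.norm(v),"plinth yaw",np.arctan2(*(e[0]-e[1])[::-1])-np.pi/2)
print("far end - board front",(f-far)@u,(f-far)@n,"tail clear of 2nd", t.mean(0),s.mean(0),(far-s.mean(0))@u-.145)
S=dict(np.load("s4.npz"));D=dict(np.load("d4.npz"))
o=[cv2.resize(c["image"][y:y+120,x:x+130,::-1],None,fx=3,fy=3,interpolation=cv2.INTER_CUBIC) for c,x,y in((S,150,185),(D,245,180))]
cv2.imwrite("pics/m4.png",np.hstack(o))
E
```

```text
centre [ 0.6593 -0.142 ] yaw 0.15200327518871787 0.0989220532576438 plinth yaw 0.18033532419862985
far end - board front 0.008244148316343108 -0.0030404478905929895 tail clear of 2nd [ 0.5684 -0.1557] [ 0.571  -0.1576] -0.005909318561459265
```

View pics/m4.png

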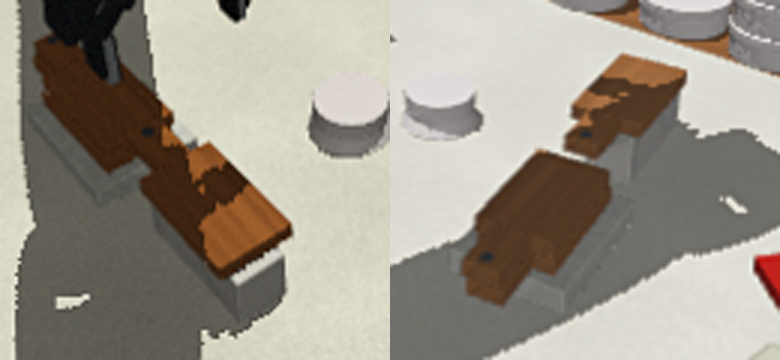

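Board is about 3 mm off centre, the side view shows its tail clear of the stack, and it's released. Now the blade grasp, 12 mm tailward of centre.

>>> send_rows:
  moves: "0 0 0 0.09 0 0.1 1;0 0 0 0.09 0 0.35 1;0 0 0 0.09 0 0.55 1;0 0 0 0.09 0 0.66 1;0 0 0 0.09 0 0.685 1;0 0 0 0.09 0 0.685 1;0 0 0 0.09 0 0.685 -1;0 0 0 0.09 0 0.685 -1;0 0 0 0.09 0 0.685 -1;0 0 0 0.09 0 0.685 -1"
  newtons: 40

```text
time: 9.18
eef_pos: [0.6487, -0.1444, 0.0486]
tcp_rot: [0.997, 0.077, 0.002, 0.001]
contact_force: [-0.1, -0.1, 6.0]
opening: 0.691
finger_force: 44.2
```

>>> send_rows:
  moves: "0 0 0 0 0 -0.03 -1;0 0 0 0 0 -0.1 -1;0 0 0 0 0 -0.3 -1;0 0 0 0 0 -0.5 -1;0 0 0 0 0 -0.65 -1;0 0 0 0 0 -0.7 -1;0 0 0 0 0 -0.7 -1"

```text
time: 10.05
eef_pos: [0.6473, -0.1439, 0.1866]
tcp_rot: [0.997, 0.077, 0.0, 0.0]
contact_force: [-0.1, 0.0, -2.1]
opening: 0.695
finger_force: 43.6
```

```bash
python3 - <<'E'
from plant import ctrl
import cv2,numpy as np
o=[]
for n,x,y in(("scene",150,135),("side",160,110)):
    c=ctrl.read_camera(n); np.savez(n+"5.npz",**c)
    o.append(cv2.resize(c["image"][y:y+200,x:x+200,::-1],None,fx=2,fy=2,interpolation=cv2.INTER_CUBIC))
cv2.imwrite("pics/m5.png",np.hstack(o))
np.savez("w5.npz",**ctrl.read_camera("wrist"))
s=ctrl.get_state(); print(s["time"],s["eef_pos"],s["opening"],s["contact_force"],s["tcp_rot"],s["finger_force"],s["wrist_torque"])
E
```

```text
10.2 [ 0.64625128 -0.14347206  0.18393544] 0.6950305279330203 [ 1.32775364  0.00877212 -2.32389704] [ 9.97063645e-01  7.65517453e-02 -1.77908820e-03 -8.67456923e-04] 43.61648082733154 [-0.02447792 -0.00753509  0.01222154]
```

View pics/m5.png

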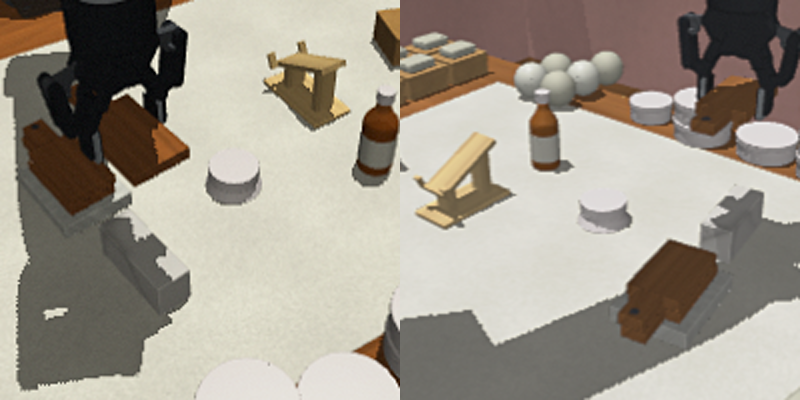

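The board is held level at 59 mm opening, and the second board looks undisturbed. Next I'll carry it to a vantage beside the stand and measure the stand with the wrist camera.

>>> send_rows:
  moves: "0 0 0.004 -0.1 -0.16 -0.07 -1;0 0 0.008 -0.2 -0.32 -0.07 -1;0 0 0.012 -0.3 -0.48 -0.07 -1;0 0 0.016 -0.4 -0.64 -0.07 -1;0 0 0.02 -0.5 -0.82 -0.07 -1;0 0 0.0245 -0.58 -0.94 -0.07 -1;0 0 0.0245 -0.595 -0.97 -0.07 -1;0 0 0.0245 -0.595 -0.97 -0.07 -1"

```text
time: 11.2
eef_pos: [0.5, 0.0296, 0.1997]
tcp_rot: [1.0, 0.0, -0.0, 0.0]
contact_force: [0.0, -0.0, -2.2]
opening: 0.693
finger_force: 43.7
```

```bash
python3 - <<'E'
from plant import ctrl
import cv2,numpy as np
c=ctrl.read_camera("wrist"); np.savez("w6.npz",**c)
cv2.imwrite("pics/w6.png",cv2.resize(c["image"][:,:,::-1],None,fx=1.5,fy=1.5,interpolation=cv2.INTER_CUBIC))
s=ctrl.get_state(); print(s["time"],s["eef_pos"],s["opening"],s["contact_force"],s["tcp_rot"],s["finger_force"],s["qpos"])
E
```

```text
11.25 [0.50048639 0.02922267 0.19998875] 0.690485668542666 [ 0.45370953 -0.35228357 -0.83257012] [ 9.99999949e-01 -2.63778748e-04 -8.70809659e-05  1.54679343e-04] 43.68013858795166 [-1.44164222e-01 -5.78910606e-02  2.03902140e+00 -3.61093583e-04
  1.16059034e+00  1.42730369e+00]
```

View pics/w6.png

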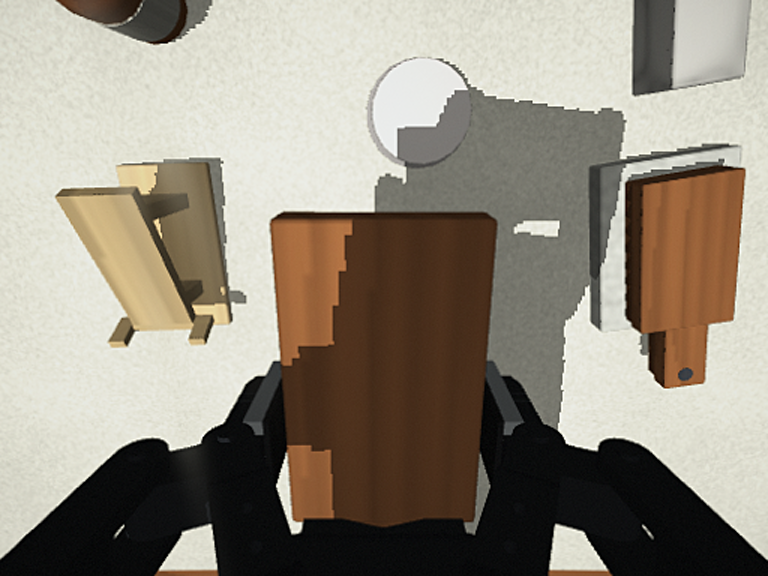

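The wrist view shows the stand: rest low edge (132,330)–(193,328), high edge (57,193)–(135,188), base right edge (210,160)–(231,321). The board in hand is straight.

```bash
python3 - <<'E'
import numpy as np
from h import *
np.set_printoptions(precision=4,suppress=True)
W=dict(np.load("w6.npz"))
g=lambda l,z:onz(W,np.array(l)/1.5,z)[:,:2]
lo=g([(132,330),(193,328)],.045);hi=g([(57,193),(135,188)],.089);ba=g([(117,166),(210,160),(231,321)],.008)
print("low",lo,"mid",lo.mean(0),"w",np.linalg.norm(lo[0]-lo[1]));print("high",hi,hi.mean(0),np.linalg.norm(hi[0]-hi[1]));print("base",ba)
v=hi.mean(0)-lo.mean(0);print("yaw rest",np.arctan2(v[1],v[0]),"len",np.linalg.norm(v)); v=ba[1]-ba[2];print("yaw base",np.arctan2(v[1],v[0]),np.linalg.norm(v)); v=lo[0]-lo[1];print("yaw low",np.arctan2(-v[0],v[1]))
print("bottle", g([(150,20)],.06),"tub",g([(420,110)],.032))
b=g([(275,218),(493,217)],.2009+.0044+.007-.001); print("board front",b,b.mean(0))
E
```

```text
low [[0.4563 0.2001]
 [0.4577 0.1589]] mid [0.457  0.1795] w 0.0412137517779373
high [[0.5528 0.1985]
 [0.5555 0.1582]] [0.5541 0.1784] 0.040390394230654936
base [[0.5614 0.2111]
 [0.5656 0.1477]
 [0.4473 0.1461]]
yaw rest -0.011318935826614702 len 0.0971003357893799
yaw base 0.013539531214640334 0.11823506968989807
yaw low 0.03384196343857978
bottle [[0.6376 0.1508]] tub [[0.5961 0.0077]]
board front [[0.5611 0.0582]
 [0.5613 0.0018]] [0.5612 0.03  ]
```

>>> send_rows:
  moves: "0 0.02 0 -0.02 -0.15 0 -1;0 0.04 0 -0.05 -0.3 0 -1;0 0.06 0 -0.08 -0.45 0.05 -1;0 0.0694 0 -0.115 -0.6 0.1 -1;0 0.0694 0 -0.115 -0.7 0.15 -1;0 0.0694 0 -0.115 -0.745 0.2 -1;0 0.0694 0 -0.115 -0.745 0.2 -1;0 0.0694 0 -0.115 -0.745 0.2 -1"

```text
time: 12.25
eef_pos: [0.4779, 0.178, 0.1606]
tcp_rot: [0.976, -0.001, 0.216, 0.0]
contact_force: [0.7, -1.4, -1.2]
opening: 0.695
finger_force: 43.7
```

```bash
python3 - <<'E'
from plant import ctrl
import cv2,numpy as np
s=ctrl.get_state(); print(s["time"],s["eef_pos"],s["opening"],s["contact_force"],s["tcp_rot"],s["finger_force"],s["qpos"])
from scipy.spatial.transform import Rotation as R
print(R.from_quat(s["tcp_rot"]).as_matrix().round(3))
E
```

```text
12.25 [0.47789834 0.17800503 0.16057468] 0.6947956567662597 [ 0.68832434 -1.36166366 -1.20082944] [ 9.76312084e-01 -7.80175630e-04  2.16365498e-01  2.79391953e-04] 43.722989559173584 [ 0.1964703  -0.18339584  2.273547   -0.14239663  0.6276385   1.86622142]
[[ 0.906 -0.002  0.422]
 [-0.001 -1.    -0.001]
 [ 0.422  0.    -0.906]]
```

>>> send_rows:
  moves: "0 0 0 -0.04 0 0.05 -1;0 0 0 -0.08 0 0.15 -1;0 0 0 -0.08 0 0.25 -1;0 0 0 -0.08 0 0.34 -1;0 0 0 -0.08 0 0.4 -1;0 0 0 -0.08 0 0.417 -1;0 0 0 -0.08 0 0.417 -1"

```text
time: 13.12
eef_pos: [0.498, 0.1786, 0.078]
tcp_rot: [0.976, -0.0, 0.216, 0.0]
contact_force: [-0.6, 0.9, -1.0]
opening: 0.696
finger_force: 43.7
```

```bash
python3 - <<'E'
from plant import ctrl
import cv2,numpy as np
o=[]
for n,x,y in(("scene",260,120),("side",140,140)):
    c=ctrl.read_camera(n); np.savez(n+"7.npz",**c)
    o.append(cv2.resize(c["image"][y:y+100,x:x+100,::-1],None,fx=4,fy=4,interpolation=cv2.INTER_CUBIC))
cv2.imwrite("pics/m7.png",np.hstack(o))
s=ctrl.get_state(); print(s["time"],s["eef_pos"],s["contact_force"],s["tcp_rot"],s["qpos"])
E
```

```text
13.225 [0.49823363 0.1787154  0.07860548] [ 0.02911796  0.59173759 -0.35344137] [ 9.76207182e-01 -3.25694640e-04  2.16839641e-01 -3.65932607e-05] [ 0.18843122  0.01533242  2.27183518 -0.19113383  0.43103024  1.9165411 ]
```

View pics/m7.png

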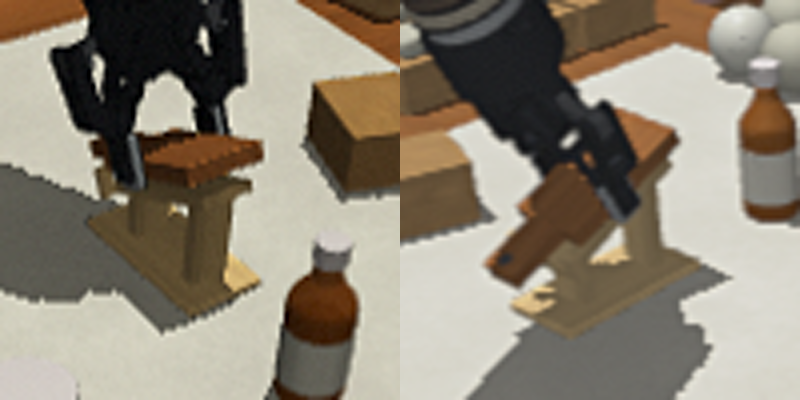

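Both views show the board parallel to and just above the rest, with the tail aimed at the gap. I'll lower it onto the slope.

>>> send_rows:
  moves: "0 0 0 0 0 0.02 -1;0 0 0 0 0 0.04 -1;0 0 0 0 0 0.045 -1;0 0 0 0 0 0.045 -1"

```text
time: 13.72
eef_pos: [0.5016, 0.1786, 0.0696]
tcp_rot: [0.976, -0.0, 0.216, 0.0]
contact_force: [-0.2, 0.0, -1.6]
opening: 0.695
finger_force: 43.7
```

>>> send_rows:
  moves: "0 0 0 0 0 0.007 -1;0 0 0 0 0 0.014 -1;0 0 0 0 0 0.014 -1"

```text
time: 14.1
eef_pos: [0.5028, 0.1787, 0.0677]
tcp_rot: [0.976, -0.0, 0.216, 0.0]
contact_force: [-5.3, -0.7, 4.9]
opening: 0.691
finger_force: 44.5
```

Contact with the slope. Now I'll ease off a touch and slide down-slope to the lips.

>>> send_rows:
  moves: "0 0 0 0 0 -0.003 -1;0 0 0 -0.01 0 -0.003 -1;0 0 0 -0.02 0 -0.003 -1;0 0 0 -0.02 0 -0.003 -1"

```text
time: 14.6
eef_pos: [0.4988, 0.1787, 0.066]
tcp_rot: [0.976, -0.0, 0.216, 0.0]
contact_force: [-1.2, 0.1, -0.8]
opening: 0.693
finger_force: 43.8
```

>>> send_rows:
  moves: "0 0 0 -0.01 0 0 -1;0 0 0 -0.01 0 0 -1"

```text
time: 14.85
eef_pos: [0.497, 0.1786, 0.0651]
tcp_rot: [0.976, -0.0, 0.216, 0.0]
contact_force: [-1.4, -0.1, -0.4]
opening: 0.693
finger_force: 43.8
```

>>> send_rows:
  moves: "0 0 0 -0.01 0 0 -1;0 0 0 -0.01 0 0 -1"

```text
time: 15.1
eef_pos: [0.4959, 0.1787, 0.0648]
tcp_rot: [0.976, -0.0, 0.217, -0.0]
contact_force: [1.7, -0.6, -1.3]
opening: 0.694
finger_force: 43.7
```

>>> send_rows:
  moves: "0 0 0 -0.01 0 0 -1;0 0 0 -0.01 0 0 -1"

```text
time: 15.35
eef_pos: [0.4957, 0.1788, 0.0651]
tcp_rot: [0.976, 0.0, 0.219, -0.0]
contact_force: [5.7, -0.8, -2.6]
opening: 0.693
finger_force: 43.8
```

The lips are reached, shown by the +x reaction. Relax the push, settle onto the slope, release and retreat along the tool axis.

>>> send_rows:
  moves: "0 0 0 0.008 0 0 -1;0 0 0 0.008 0 0.003 -1;0 0 0 0.008 0 0.003 -1;0 0 0 0.008 0 0.003 1;0 0 0 0.008 0 0.003 1;0 0 0 0.008 0 0.003 1;0 0 0 0.008 0 0.003 1"

```text
time: 16.23
eef_pos: [0.495, 0.1786, 0.0634]
tcp_rot: [0.976, -0.0, 0.216, 0.0]
contact_force: [0.2, -0.3, -1.0]
opening: 1.003
finger_force: 0.0
```

>>> send_rows:
  moves: "0 0 0 0 0 -0.1 1;0 0 0 0 0 -0.3 1;0 0 0 0 0 -0.6 1;0 0 0 0 0 -0.8 1;0 0 0 0 0 -0.8 1"

```text
time: 16.85
eef_pos: [0.4289, 0.1793, 0.213]
tcp_rot: [0.975, -0.0, 0.22, -0.001]
contact_force: [0.1, -0.4, 0.1]
opening: 0.999
finger_force: 0.0
```

```bash
python3 - <<'E'
from plant import ctrl
import cv2,numpy as np
o=[]
for n,x,y in(("scene",270,130),("side",150,150)):
    c=ctrl.read_camera(n); np.savez(n+"8.npz",**c)
    o.append(cv2.resize(c["image"][y:y+80,x:x+80,::-1],None,fx=5,fy=5,interpolation=cv2.INTER_CUBIC))
cv2.imwrite("pics/m8.png",np.hstack(o))
s=ctrl.get_state(); print(s["time"],s["eef_pos"],s["contact_force"],s["opening"])
E
```

```text
16.95 [0.42753469 0.1786911  0.2085397 ] [-0.88382357  0.48825175 -0.84818815] 1.0041481826823726
```

View pics/m8.png

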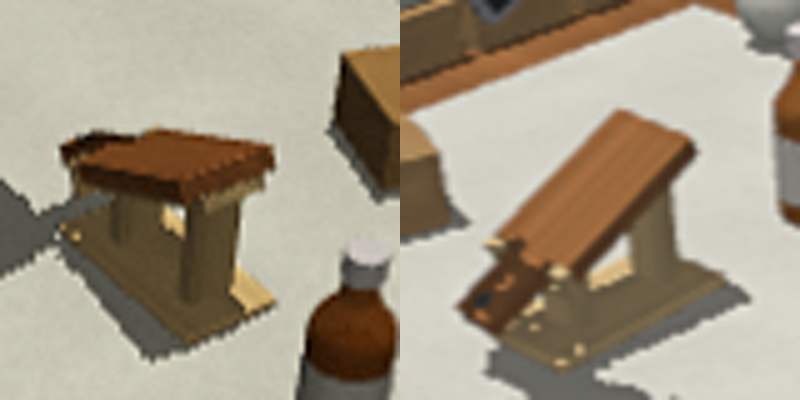

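The board lies on the slope against both lips with its tail through the gap, at (495,245)–(560,265) in the crop. The gripper is clear.

```bash
python3 -c "
from plant import ctrl
print(ctrl.sign_off())"
```

```text
the job is handed in; nothing more can be done
None
```

The board was slid onto the plinth and let go, then regrasped by its blade and laid on the stand with its tail down in the gap; the job is handed in at about 17 s, but the hand-in returned no verdict.

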